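# Sort the plating moulds and the picks back into their pans

## Robot

A 6-joint arm with a two-finger parallel gripper is mounted at the origin on the work surface. World frame = base frame: x ahead of the robot, y to its left, z up, the work surface at z = 0. Lengths are in m, angles in rad, forces in N, time in s.
With the tool pointing down it reaches from about 0.275 to 0.825 m from the base axis. Payload 4.9 kg.
Tool frame: the origin (TCP) lies midway between the tips of the shut fingers; the grasp point (between the pads) lies 19 mm behind it (grip_point_offset is the distance from the TCP to the grasp point, in m); z points along the fingers, x is the direction in which the jaws open and shut, and the axes are right-handed (so a half turn about z gives the same grasp; the last joint's range is limited). The gripper opens to 85 mm and grips with 20 to 120 N. Pads are 22 mm wide; open, the fingers measure 114 mm over their backs; the gripper's body (76 mm by 85 mm) begins 54 mm behind the grasp point. The pads swing forward as they close: fully open they stand 13 mm farther back than shut.
Start: joints at [1.099, 0.326, -0.193, 1.052, 0, 1.437], TCP at [0.182, 0.519, 0.231] pointing down, gripper open.
Joint ranges: [-2.65, 2.65], [-0.97, 1.79], [-1.3, 1.35], [-1.93, 2.1], [-1.47, 1.37], [-3.14, 3.14]. Speed limits (rad/s): [2.57, 2.57, 3.14, 3.14, 3.14, 3.14].

## Interface

Orientations are given as a rotation vector (axis times angle).
In Python, from cell import * gives the robot as it stands. Calls block until the motion is done:
- movep(position, orientation): joint-space move of the TCP to a pose.
- move_l(position, velocity=0.15, rot=None, until_force=None): straight line of the TCP; rot=None keeps the orientation; velocity is the mean speed in m/s. With until_force (N) it stops when the force on the tool has changed by that much, and returns True; else False.
- set_joints(angles): joint-space move.
- let_go() and grab(newtons=None): open the fingers fully, or close them until they stop; newtons is the grip in N (None keeps the last).
- sleep(seconds).
- ik(position, orientation): joint angles nearest the present ones, or None.
- get_state(): the state.
- grab_frame(name): name is "scene" or "top" or "wrist"; returns a dict with "img" (400x640x3 uint8, red, green, blue), "fx", "fy", "cx", "cy" (pixels), "cam_to_world" (4x4, takes a point from camera to world coordinates); the wrist camera has in their place "T_tool_cam" (4x4, takes a point from camera to tool coordinates, whose origin is the TCP and whose axes are the tool frame's). Camera axes: x right, y down, z forward; pixel columns grow to the right and rows downward; lengths in m; the calibration is good to about 2 mm. A picture is of the moment at which its call begins: read the wrist's pose just before it. There is no depth.
A pose or a line that the arm cannot do raises MotionError and nothing moves.
- sign_off(): hands the job in, once; it reports no verdict.
Trained networks look in the newest picture that a camera, given by its name, has taken for a name from the list of things; names that differ only in an ending like _2 or _b are one class to them, and where a whole thing is asked for, a point or a joint stands for the part that bears it (a point fixed in the world has none). Each returns a list of dicts, best first, with "score" (0 to 1); they miss things now and then, are a little off and sometimes report something else, mostly with a low value. They report only what shows in the picture. A call takes as long as a camera call.
- spot_in(camera, name): "centre" ([column, row] in pixels, amid what is visible of it).
- silhouettes(camera, name): "mask" (400x640 bool, what is visible of it) and "centre" ([column, row] in pixels, amid what is visible of it).
- tip_of(camera, name): "centre" ([column, row] in pixels: a listed point, or the origin of a listed thing).
The state is a dict: "clock": time; "q": joint angles; "joint_velocities": joint speeds; "tau": joint torques, N m; "position": TCP position; "eef_rot": TCP orientation; "contact_force": force on the tool from outside, world axes, zero at the start; "wrist_torque": the same for the moment, N m; "finger_gap": opening from 0.0 (shut) to 1.0 (fully open).
Only numpy, scipy, OpenCV 4.12 (cv2) and the standard library are available. Lean on these libraries where they do the work, as an engineer would, in place of code of your own. Each camera call takes 0.05 s, during which the arm holds its last target.

## Task

Clear the cutting board: put the two round plating rings and the two square moulds back into the pans that already hold their kind, standing flat on the pan's floor and not on top of or leaning on one another. Put the pack of picks back upright in the gap between the other packs, in line with them. Leave the shaker and the ramekin standing where they are on the board.

Things in the scene. Friction and masses are not known exactly. Their poses are not given: they have to be found in the camera images.
- ring_a: Round plating ring, thin stainless steel tube open at both ends, 50 mm outside diameter, 40 mm high, 2 mm wall, 45 g, standing on the white board among the other things. Origin: centre of its lower end, z up. The board's top is level, 15 mm above the table; everything on it stands at least 90 mm apart, centre to centre.
- ring_b: Round plating ring, thin stainless steel tube open at both ends, 50 mm outside diameter, 40 mm high, 2 mm wall, 45 g, standing on the white board among the other things. Origin: centre of its lower end, z up.
- square_a: Square plating mould, thin stainless steel frame open at both ends, 48 x 48 mm outside, 40 mm high, 2 mm wall, 55 g, standing on the white board among the other things. Origin: centre of its lower end, x and y square to its sides, z up.
- square_b: Square plating mould, thin stainless steel frame open at both ends, 48 x 48 mm outside, 40 mm high, 2 mm wall, 55 g, standing on the white board among the other things. Origin: centre of its lower end, x and y square to its sides, z up.
- pack: Small closed kraft-card pack of cocktail picks with a white paper band, standing upright on the white board: 24 mm thick (x), 48 mm wide (y), 60 mm high, rigid, 50 g. Origin: centre of its underside, z up. The only pack on the board.
- pan_round: Shallow steel pan, fixed, 265 x 162 mm over the rim, 40 deep. Origin: underside centre, on the table; x along its length, away from the robot (+-2 deg). Floor 3 mm up, 243 x 140 inside. Pans stand side by side left of the board in any order. Holds two fixed rings at x = 90, y = +-34 mm; floor free from the near end to x = 60.
- pan_square: Shallow steel pan, fixed, 265 x 162 mm over the rim, 40 deep. Origin: underside centre, on the table; x along its length, away from the robot (+-2 deg). Floor 3 mm up, 243 x 140 inside. Corners bevelled 22 mm (all pans). Holds two fixed square moulds at x = 90, y = +-34 mm; floor free from the near end to x = 60.
- pan_picks: Shallow steel pan, fixed, 265 x 162 mm over the rim, 40 deep. Origin: underside centre, on the table; x along its length, away from the robot (+-2 deg). Floor 3 mm up, 243 x 140 inside. Holds three fixed packs like the loose one, upright, 48 mm width along y, at x = 105.5, 81.5 and 23, y = 0. The loose pack's place is the 34.5 mm gap centred at x = 52, its 24 mm thickness along x.
- shaker: Steel seasoning shaker with a domed pierced top, 45 mm in diameter, 67 mm high, on the board among the things, not to be moved. Origin: centre of its underside, z up.
- ramekin: Plain white ceramic ramekin (small straight-sided dish with a closed bottom), empty, 60 mm in diameter, 34 mm high, on the board among the things, not to be moved. Origin: centre of its underside, z up. (A brush along the near edge of the board and half a lemon in its far right corner lie well clear, 100 mm or more from the things.)

How it is judged:
At the end, for the whole second after the job is handed in: Rings in the ring pan, squares in the square pan: upright (0.15 rad), 9 mm or less above the floor. Pack in the gap: 14 mm along, 30 mm across, 9 mm above the floor, upright (0.2 rad). All released, at rest; shaker and ramekin upright (0.2 rad), within 30 mm of their start (x of ring_a in the frame of pan_round between -0.12 and 0.12 m and y of ring_a in the frame of pan_round between -0.07 and 0.07 m and z of ring_a in the frame of pan_round between -0.002 and 0.012 m and angle between each of ring_a, ring_b, square_a, square_b's own z axis and vertical below 0.15 rad and linear speed of each of ring_a, ring_b, square_a, square_b, pack below 0.02 m/s and angular speed of each of ring_a, ring_b, square_a, square_b, pack below 0.2 rad/s and x of ring_b in the frame of pan_round between -0.12 and 0.12 m and y of ring_b in the frame of pan_round between -0.07 and 0.07 m and z of ring_b in the frame of pan_round between -0.002 and 0.012 m and x of square_a in the frame of pan_square between -0.12 and 0.12 m and y of square_a in the frame of pan_square between -0.07 and 0.07 m and z of square_a in the frame of pan_square between -0.002 and 0.012 m and x of square_b in the frame of pan_square between -0.12 and 0.12 m and y of square_b in the frame of pan_square between -0.07 and 0.07 m and z of square_b in the frame of pan_square between -0.002 and 0.012 m and x of pack in the frame of pan_picks between 0.038 and 0.066 m and y of pack in the frame of pan_picks between -0.03 and 0.03 m and z of pack in the frame of pan_picks between -0.002 and 0.012 m and angle between each of pack, shaker, ramekin's own z axis and vertical below 0.2 rad and distance of each of shaker, ramekin from where it was at the start of the episode below 0.03 m); the robot touches nothing.
It fails at once if the shaker was knocked over or pushed aside by more than 30 mm (distance of shaker from where it was at the start of the episode above 0.03 m or angle between shaker's own z axis and vertical above 0.5 rad).
It fails at once if the ramekin was knocked over or pushed aside by more than 30 mm (distance of ramekin from where it was at the start of the episode above 0.03 m or angle between ramekin's own z axis and vertical above 0.5 rad).
It also fails if it takes over 141 s, if anything falls off the work surface, if the arm or the gripper's body presses on something with over 40 N, if the wrist force passes 120 N, or if a joint passes its speed limit or range.

## Working session

There is one attempt and no reset: what is moved stays moved. The work goes in short steps, each a Python script; the robot and the scene stay as the last script left them, time stands still between calls to the robot, and variables do not carry over. Pictures are saved under pics/ and viewed, and the job is handed in when it is done.

```bash
mkdir -p pics; ls
python3 - <<'E'
from cell import *
import cv2
s=get_state();print(s['clock'],s['position'],s['eef_rot'],s['finger_gap'])
for c in ['scene','top','wrist']:
    f=grab_frame(c);cv2.imwrite(f'pics/{c}0.png',f['img'][:,:,::-1]);print(c,f['fx'],f['fy'],f['cx'],f['cy'],f.get('cam_to_world',f.get('T_tool_cam')))
for n in ['ring_a','square_a','pack','shaker','ramekin','pan_round','pan_square','pan_picks']:
    for c in ['top','scene']:
        for fn in (spot_in,tip_of):
            print(n,c,fn.__name__,[(round(d['score'],2),[round(float(v)) for v in d['centre']]) for d in fn(c,n)][:7])
print(get_state()['clock'])
E
```

```text
pics
0.0 [0.18200935 0.51838806 0.23049526] [ 2.56256322e+00  1.81593139e+00 -2.41530865e-03] 1.001282830236176
scene 437.4810758839804 437.4810758839804 316.3696171455607 197.1641505023601 [[-5.08918931e-02  7.36638133e-01 -6.74369539e-01  1.25041438e+00]
 [ 9.98703839e-01  3.80855187e-02 -3.37658840e-02  5.40750738e-02]
 [ 8.10475930e-04 -6.75213858e-01 -7.37621576e-01  8.15808757e-01]
 [ 0.00000000e+00  0.00000000e+00  0.00000000e+00  1.00000000e+00]]
top 372.03371103313793 372.03371103313793 320.910091287712 196.89360567056679 [[-0.02510538 -0.98531953  0.16886429  0.38988782]
 [-0.99949462  0.02803475  0.01498536  0.00793504]
 [-0.01949943 -0.16840273 -0.98552539  0.87693518]
 [ 0.          0.          0.          1.        ]]
wrist 288.77287910284906 288.77287910284906 320.02454574438735 198.0810792023355 [[ 9.99998875e-01 -8.34936483e-04 -1.24617946e-03 -6.16670003e-04]
 [ 1.18877471e-03  9.47779159e-01  3.18925151e-01 -8.16089918e-02]
 [ 9.14820673e-04 -3.18926273e-01  9.47779086e-01 -1.41554697e-01]
 [ 0.00000000e+00  0.00000000e+00  0.00000000e+00  1.00000000e+00]]
ring_a t
[... 854 characters left out ...]
 [(0.87, [385, 148])]
ramekin top call [(0.71, [386, 150])]
ramekin scene call [(0.56, [245, 229])]
ramekin scene call [(0.88, [248, 235])]
pan_round top call [(0.92, [238, 207])]
pan_round top call [(0.75, [243, 205]), (0.22, [317, 215])]
pan_round scene call [(0.81, [398, 204])]
pan_round scene call [(0.83, [394, 205])]
pan_square top call [(0.65, [316, 216]), (0.41, [163, 209])]
pan_square top call [(0.94, [317, 216])]
pan_square scene call [(0.83, [325, 191])]
pan_square scene call [(0.76, [323, 194])]
pan_picks top call [(0.97, [162, 207])]
pan_picks top call [(0.37, [439, 234])]
pan_picks scene call [(0.64, [466, 206])]
pan_picks scene call [(0.83, [464, 206]), (0.63, [166, 170])]
1.75
```

View pics/top0.png

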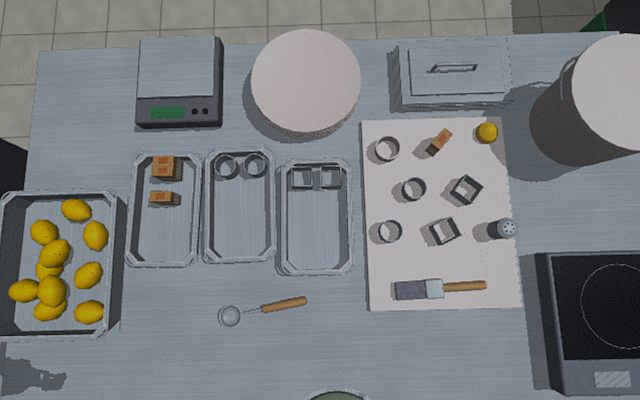

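View pics/scene0.png

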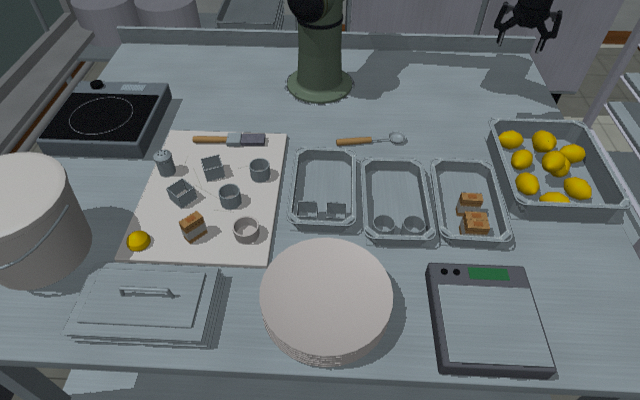

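View pics/wrist0.png

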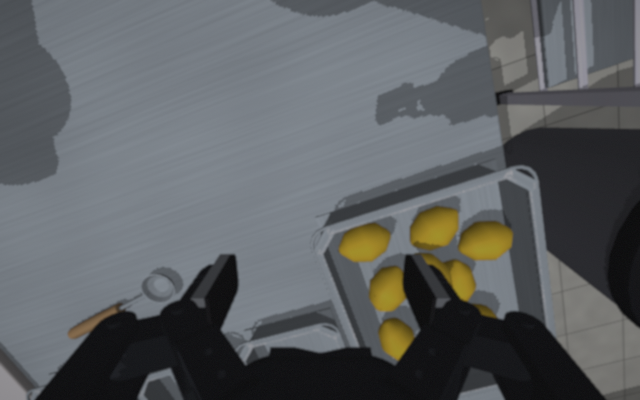

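The top view shows rings at (413,189) and (389,232), squares at (467,190) and (444,232), the pack at (439,141), the ramekin at (386,149) and the shaker at (505,228). From left to right the pans are picks, round, square. Next I'll fit the model outlines to the masks from both fixed cameras.

```bash
cat > fit.py <<'E'
from cell import *
import numpy as np, cv2, pickle
from scipy.optimize import minimize
F={}
def frame(c):
    f=grab_frame(c);F[c]=f;return f
def proj(f,P):
    T=np.linalg.inv(f['cam_to_world']);p=P@T[:3,:3].T+T[:3,3]
    return np.c_[f['fx']*p[:,0]/p[:,2]+f['cx'],f['fy']*p[:,1]/p[:,2]+f['cy']]
def back(f,px,z):
    T=f['cam_to_world'];d=T[:3,:3]@np.array([(px[0]-f['cx'])/f['fx'],(px[1]-f['cy'])/f['fy'],1]);o=T[:3,3]
    return (o+d*(z-o[2])/d[2])
t=np.linspace(0,2*np.pi,48,endpoint=False)
def circ(r,h): 
    c=np.c_[r*np.cos(t),r*np.sin(t)];return np.vstack([np.c_[c,0*t],np.c_[c,0*t+h]])
def box(a,b,h):
    c=np.array([[a,b],[a,-b],[-a,-b],[-a,b]])/2;return np.vstack([np.c_[c,np.zeros(4)],np.c_[c,np.full(4,h)]])
def pan(L=.265,W=.162,b=.022,h=.04):
    l,w=L/2,W/2;c=np.array([[l,w-b],[l-b,w],[b-l,w],[-l,w-b],[-l,b-w],[b-l,-w],[l-b,-w],[l,b-w]]);return np.vstack([np.c_[c*.94,np.zeros(8)],np.c_[c,np.full(8,h)]])
M={'ring_a':circ(.025,.04),'square_a':box(.048,.048,.04),'pack':box(.024,.048,.06),'shaker':circ(.0225,.062),'ramekin':circ(.03,.034),'pan':pan()}
def place(m,x):
    c,s=np.cos(x[2]),np.sin(x[2]);return np.c_[c*m[:,0]-s*m[:,1]+x[0],s*m[:,0]+c*m[:,1]+x[1],m[:,2]+x[3]]
S=8
def rend(f,P,bb):
    h=cv2.convexHull(((proj(f,P)-bb[:2]+.5)*S).astype(np.float32)).astype(np.int32)
    im=np.zeros(((bb[3])*S,(bb[2])*S),np.uint8);cv2.fillConvexPoly(im,h,1);return im
def fill(m):
    m=m.astype(np.uint8);c,_=cv2.findContours(m,cv2.RETR_EXTERNAL,cv2.CHAIN_APPROX_NONE)
    c=max(c,key=cv2.contourArea);o=np.zeros_like(m);cv2.drawContours(o,[c],-1,1,-1);return o
def fit(model,obs,x0,z,yaw=True):
    # obs: list of (cam, mask)
    D=[]
    for c,m in obs:
        m=fill(m);x,y,w,h=cv2.boundingRect(m);bb=(x-10,y-10,w+20,h+20)
        mm=np.zeros((bb[3],bb[2]),np.uint8)
        X0,Y0=max(bb[0],0),max(bb[1],0)
        sub=m[Y0:bb[1]+bb[3],X0:bb[0]+bb[2]];mm[Y0-bb[1]:Y0-bb[1]+sub.shape[0],X0-bb[0]:X0-bb[0]+sub.shape[1]]=sub
        D.append((F[c],np.array(bb),np.kron(mm,np.ones((S,S),np.uint8))))
    def cost(x):
        P=place(M[model],[x[0],x[1],x[2]*10 if yaw else 0,z]);e=0
        for f,bb,m in D:
            r=rend(f,P,bb);e+=1-(r&m).sum()/(r|m).sum()
        return e/len(D)
    best=None
    for a in (np.deg2rad(np.arange(0,180 if model=='pack' else 90,15)) if yaw and model!='pan' else [0]):
        s=np.array([[0,0,0],[.01,0,0],[0,.01,0],[0,0,.015]])+np.array([x0[0],x0[1],a/10])
        if not yaw:
            g=lambda y:cost([y[0],y[1],0]);r=minimize(g,x0[:2],method='Nelder-Mead',options=dict(initial_simplex=s[:3,:2],xatol=1e-4,fatol=1e-4));r.x=np.r_[r.x,0]
        else: r=minimize(cost,s[0],method='Nelder-Mead',options=dict(initial_simplex=s,xatol=1e-4,fatol=1e-4))
        if best is None or r.fun<best.fun:best=r
    return best.x[0],best.x[1],best.x[2]*10,best.fun
def dets(c,n,k,smin=.3):
    out=[]
    for d in silhouettes(c,n):
        if d['score']<smin or d['mask'].sum()<30: continue
        if all(np.hypot(*(np.array(d['centre'])-o['centre']))>12 for o in out): out.append(d)
    return out[:k]
E
cat > s1.py <<'E'
from fit import *
frame('top');frame('scene')
R={}
for n,k,z in [('ring_a',2,.015),('square_a',2,.015),('pack',1,.015),('shaker',1,.015),('ramekin',1,.015),('pan_round',1,0),('pan_square',1,0),('pan_picks',1,0)]:
    model='pan' if n[:3]=='pan' else n
    h=M[model][:,2].max()/2+z; yaw=n not in('ring_a','shaker','ramekin')
    ob={c:[(d['mask'],back(F[c],d['centre'],h),d['score']) for d in dets(c,n,k+1)] for c in('top','scene')}
    for m,p,s in ob['top']:
        j=[q for q in ob['scene'] if np.hypot(*(q[1]-p)[:2])<.035]
        obs=[('top',m)]+([('scene',j[0][0])] if j else [])
        x=fit(model,obs,p[:2],z,yaw)
        singles=[fit(model,[o],p[:2],z,yaw) for o in obs]
        print(n,round(s,2),len(obs),np.round(x,4),'deg %.1f'%np.rad2deg(x[2]),'| each',[np.round(q,3).tolist() for q in singles])
        R.setdefault(n,[]).append(x)
    print('  scene cands',[np.round(q[1][:2],3).tolist() for q in ob['scene']])
pickle.dump(R,open('R.pkl','wb'));print(get_state()['clock'])
E
python3 s1.py
```

```text
ring_a 0.78 2 [ 0.5462 -0.1901  0.      0.4048] deg 0.0 | each [[0.549, -0.192, 0.0, 0.743], [0.546, -0.19, 0.0, 0.048]]
ring_a 0.45 2 [ 0.4514 -0.1313  0.      0.4324] deg 0.0 | each [[0.454, -0.133, 0.0, 0.787], [0.45, -0.131, 0.0, 0.049]]
  scene cands [[0.547, -0.193], [0.454, -0.135], [0.448, -0.246]]
square_a 0.77 2 [ 0.541  -0.3104  0.9153  0.0912] deg 52.4 | each [[0.542, -0.31, -0.656, 0.066], [0.538, -0.313, 0.872, 0.076]]
square_a 0.61 2 [ 0.4486 -0.2536  0.4255  0.3066] deg 24.4 | each [[0.449, -0.254, 0.405, 0.544], [0.448, -0.254, 0.432, 0.06]]
  scene cands [[0.535, -0.314], [0.449, -0.255]]
pack 0.84 2 [ 0.6534 -0.2524  0.8316  0.0659] deg 47.6 | each [[0.654, -0.252, 3.964, 0.07], [0.652, -0.253, 0.863, 0.047]]
  scene cands [[0.65, -0.253]]
shaker 0.69 2 [ 0.4498 -0.3753  0.      0.1445] deg 0.0 | each [[0.45, -0.373, 0.0, 0.16], [0.447, -0.377, 0.0, 0.125]]
  scene cands [[0.461, -0.378]]
ramekin 0.72 1 [0.4825 0.0784 0.     0.9274] deg 0.0 | each [[0.483, 0.078, 0.0, 0.927]]
ramekin 0.68 2 [ 0.6448 -0.1365  0.      0.0961] deg 0.0 | each [[0.647, -0.137, 0.0, 0.081], [0.642, -0.137, 0.0, 0.081]]
  scene cands [[0.642, -0.139]]
pan_round 0.75 2 [0.5249 0.2078 0.0188 0.0277] deg 1.1 | each [[0.526, 0.207, 0.018, 0.025], [0.524, 0.208, 0.02, 0.025]]
  scene cands [[0.533, 0.219]]
pan_square 0.55 2 [ 0.4923  0.0322 -0.0062  0.024 ] deg -0.4 | each [[0.493, 0.032, -0.006, 0.016], [0.491, 0.032, -0.003, 0.029]]
  scene cands [[0.433, -0.253], [0.503, 0.039]]
pan_picks 0.67 2 [ 0.5193  0.3849 -0.03    0.0409] deg -1.7 | each [[0.52, 0.383, -0.036, 0.038], [0.518, 0.386, -0.027, 0.035]]
  scene cands [[0.526, 0.384]]
2.65
```

```bash
cat > s2.py <<'E'
from fit import *
R=pickle.load(open('R.pkl','rb'));out=[]
for c,(x,y,w,h) in (('top',(355,110,165,155)),('scene',(130,140,160,130))):
    f=frame(c);k=4.8
    im=cv2.resize(f['img'][y:y+h,x:x+w,::-1],None,fx=k,fy=k,interpolation=cv2.INTER_CUBIC)
    for n in R:
        for p in R[n]:
            if n[:3]=='pan' or p[3]>.6: continue
            P=proj(f,place(M[n],[*p[:3],.015]));q=((P-[x,y]+.5)*k).astype(np.int32);m=len(q)//2
            for a in (q[:m],q[m:]): cv2.polylines(im,[a],True,(0,0,255),1)
    cv2.imwrite(f'pics/ov_{c}.png',im[:600,:800])
E
python3 s2.py
```

```text
(no output)
```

View pics/ov_top.png

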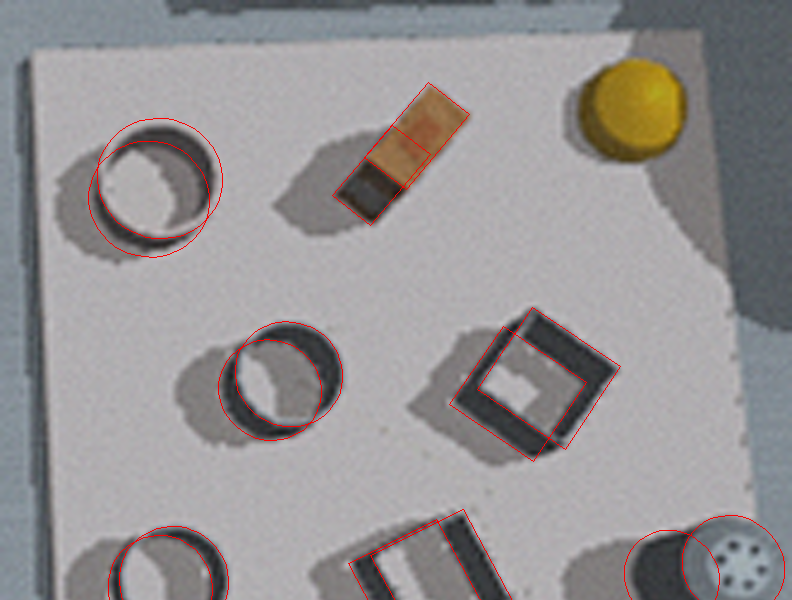

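View pics/ov_scene.png

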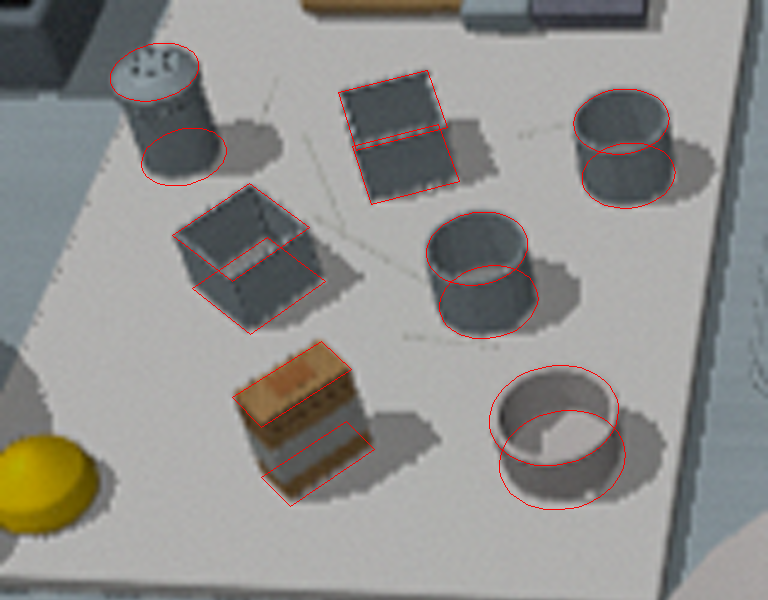

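Both overlays line up with the images: the two rings, the square moulds, the pack and the shaker sit inside their outlines, and the white dish at the top left of the board is the ramekin. I'll start with the first square mould.

```bash
cat > pp.py <<'E'
from cell import *
import numpy as np, pickle
from scipy.spatial.transform import Rotation as Rot
PAN={'round':(.5249,.2078,.0188),'square':(.4923,.0322,-.0062),'picks':(.5193,.3849,-.030)}
OBJ={'sq1':(.541,-.3104,52.4),'sq2':(.4486,-.2536,24.4),'ring1':(.5462,-.1901,90),'ring2':(.4514,-.1313,90),'pack':(.6534,-.2524,137.6)}
def rv(a):
    x=np.array([np.cos(a),np.sin(a),0]);z=np.array([0,0,-1.]);return Rot.from_matrix(np.c_[x,np.cross(z,x),z]).as_rotvec()
def choose(p,angs):
    q0=np.array(get_state()['q']);best=None
    for a in angs:
        for d in (0,np.pi,-np.pi):
            q=ik(p,rv(a+d))
            if q is None: continue
            c=np.abs(np.array(q)-q0).max()+.3*abs(q[5])
            if best is None or c<best[0]: best=(c,a+d)
    return best[1]
def world(pan,lx,ly):
    x,y,t=PAN[pan];return x+lx*np.cos(t)-ly*np.sin(t),y+lx*np.sin(t)+ly*np.cos(t),t
def st(m):
    s=get_state();print(m,'t=%.1f'%s['clock'],np.round(s['position'],4),'gap %.3f'%s['finger_gap'],'F',np.round(s['contact_force'],1))
def pick(n,dz,H=.19,N=30):
    x,y,d=OBJ[n];angs=[np.deg2rad(d)]
    a=choose([x,y,H],angs);movep([x,y,H],rv(a));st('above')
    z=.015+dz
    if move_l([x,y,z],velocity=.2,until_force=8): st('CONTACT')
    grab(N);st('grabbed');move_l([x,y,H],velocity=.25);st('lifted')
def put(pan,lx,ly,dz,H=.19):
    x,y,t=world(pan,lx,ly);a=choose([x,y,H],[t+np.pi/2]);movep([x,y,H],rv(a));st('over pan')
    move_l([x,y,.06+dz],velocity=.25)
    if move_l([x,y,.003+dz+.0005],velocity=.06,until_force=6): st('CONTACT')
    st('down');let_go();sleep(.2);move_l([x,y,H],velocity=.25);st('up')
E
python3 - <<'E'
from pp import *
import cv2
pick('sq1',.006)
cv2.imwrite('pics/w1.png',grab_frame('wrist')['img'][:,:,::-1])
E
```

```text
above t=5.9 [ 0.5414 -0.3096  0.1901] gap 1.001 F [ 1.2 -0.2 -0.4]
grabbed t=7.3 [ 0.5417 -0.3109  0.0222] gap 0.556 F [0.4 0.7 4.9]
lifted t=8.2 [ 0.5402 -0.3098  0.1885] gap 0.558 F [-0.4 -0.4 -0.5]
```

View pics/w1.png

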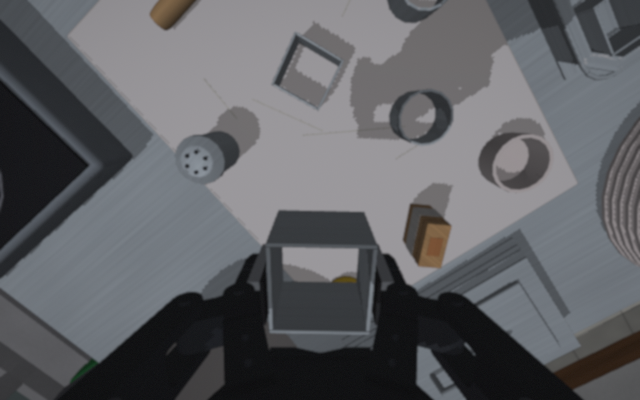

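The wrist view shows the mould held square between the fingers, columns 268–375. I'll place it.

Run:
```python
from pp import *
import cv2
put('square',10,0,.006) if 0 else put('square',.010,0,.0065)
cv2.imwrite('pics/w2.png',grab_frame('wrist')['img'][:,:,::-1])
```

```text
over pan t=9.5 [0.5029 0.0313 0.19  ] gap 0.556 F [ 0.3 -0.1 -0.6]
CONTACT t=11.1 [0.5014 0.0322 0.0102] gap 0.561 F [-0.5 -0.9  6.2]
down t=11.1 [0.5014 0.0322 0.0102] gap 0.561 F [-0.5 -0.9  6.2]
up t=12.6 [0.5015 0.0322 0.1889] gap 1.003 F [-0.5  0.   0.7]
```

View pics/w2.png

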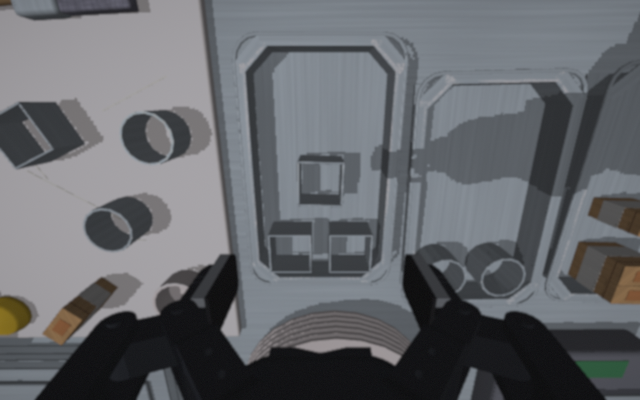

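The mould stands flat at (321,180), clear of the two fixed ones, so the routine works. Next: ring 1, square 2, ring 2.

Run:
```python
from pp import *
import cv2
def chk(lo):
    g=get_state()['finger_gap']
    if g<lo: raise SystemExit('MISSED %.3f'%g)
for n,pan,lx in (('ring1','round',.010),('sq2','square',-.060),('ring2','round',-.060)):
    pick(n,.007);chk(.45);put(pan,lx,0,.0075)
cv2.imwrite('pics/w3.png',grab_frame('wrist')['img'][:,:,::-1])
cv2.imwrite('pics/top3.png',grab_frame('top')['img'][:,:,::-1])
```

```text
above t=13.6 [ 0.5456 -0.1889  0.1892] gap 0.999 F [ 0.  -0.5  0.8]
grabbed t=15.0 [ 0.547  -0.1905  0.0233] gap 0.585 F [-1.4  2.   6.2]
lifted t=15.8 [ 0.5454 -0.1897  0.1887] gap 0.585 F [-0.7  0.9 -1.4]
over pan t=17.3 [0.5352 0.207  0.1898] gap 0.588 F [ 0.6  0.3 -1.1]
CONTACT t=18.8 [0.534  0.2078 0.0113] gap 0.581 F [0.2 0.3 5.1]
down t=18.8 [0.534  0.2078 0.0113] gap 0.581 F [0.2 0.3 5.1]
up t=20.3 [0.5341 0.2078 0.1888] gap 1.000 F [ 0.1  0.5 -0.9]
above t=22.1 [ 0.449  -0.2528  0.1899] gap 1.004 F [-0.1 -0.9  0.9]
grabbed t=23.5 [ 0.4492 -0.2541  0.023 ] gap 0.557 F [-1.2  0.7  6.2]
lifted t=24.3 [ 0.4479 -0.2531  0.1889] gap 0.557 F [-0.4 -0.1 -1.1]
over pan t=25.4 [0.4326 0.0319 0.1897] gap 0.556 F [-0.5 -0.5 -1.1]
CONTACT t=27.0 [0.4316 0.0327 0.011 ] gap 0.557 F [-0.  -0.6  5.4]
down t=27.0 [0.4316 0.0327 0.011 ] gap 0.557 F [-0.  -0.6  5.4]
up t=28.5 [0.4315 0.0326 0.1891] gap 0.999 F [-0.5  0.2 -0.4]
above t=29.2 [ 0.4503 -0.1308  0.1886] gap 0.999 F [ 0.1 -0.5 -0.6]
grabbed t=30.6 [ 0.4521 -0.1316  0.023 ] gap 0.582 F [-0.4 -0.9  5.8]
lifted t=31.4 [ 0.4507 -0.131   0.1891] gap 0.581 F [-0.9  0.2 -0.6]
over pan t=32.7 [0.465  0.2058 0.1895] gap 0.578 F [-0.4 -0.2 -0.3]
CONTACT t=34.3 [0.464  0.2065 0.0111] gap 0.585 F [-0.5  0.1  6.5]
down t=34.3 [0.464  0.2065 0.0111] gap 0.585 F [-0.5  0.1  6.5]
up t=35.8 [0.4641 0.2064 0.1889] gap 1.003 F [-0.6 -0.2  0.2]
```

View pics/w3.png

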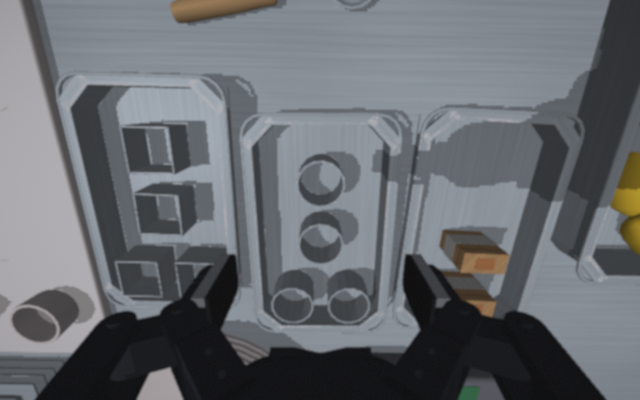

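View pics/top3.png

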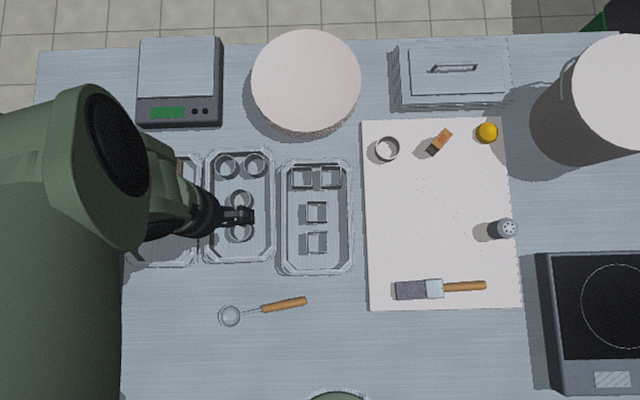

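Four pieces now stand flat: squares at (157,145) and (165,210), rings at (320,178) and (320,238) in the wrist view. Before moving the pack I'll check the predicted gap against the fixed packs in the first images.

Run:
```python
from fit import *
from pp import PAN
ims=[]
x0,y0,t=PAN['picks']
for c,(x,y,w,h) in (('top',(120,140,90,60)),('scene',(425,165,90,80))):
    f=frame(c);im=cv2.imread(f'pics/{c}0.png');k=7
    im=cv2.resize(im[y:y+h,x:x+w],None,fx=k,fy=k,interpolation=cv2.INTER_CUBIC)
    for lx in (.1055,.0815,.023):
        P=proj(f,place(M['pack'],[x0+lx*np.cos(t),y0+lx*np.sin(t),t,.003]));q=((P-[x,y]+.5)*k).astype(np.int32)
        for a,col in ((q[:4],(255,0,0)),(q[4:],(0,0,255))): cv2.polylines(im,[a],True,col,1)
    cv2.imwrite(f'pics/gap_{c}.png',im)
```

```text
(no output)
```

View pics/gap_top.png

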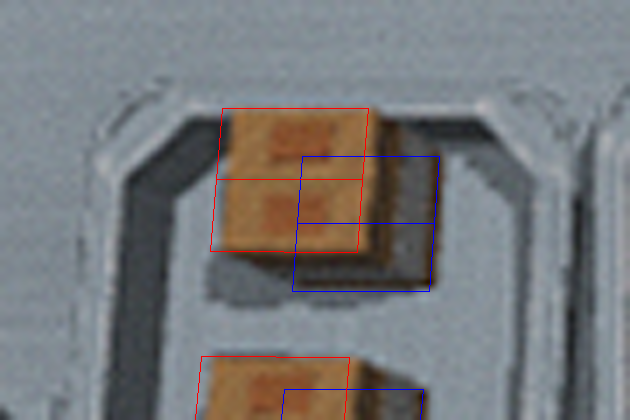

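View pics/gap_scene.png

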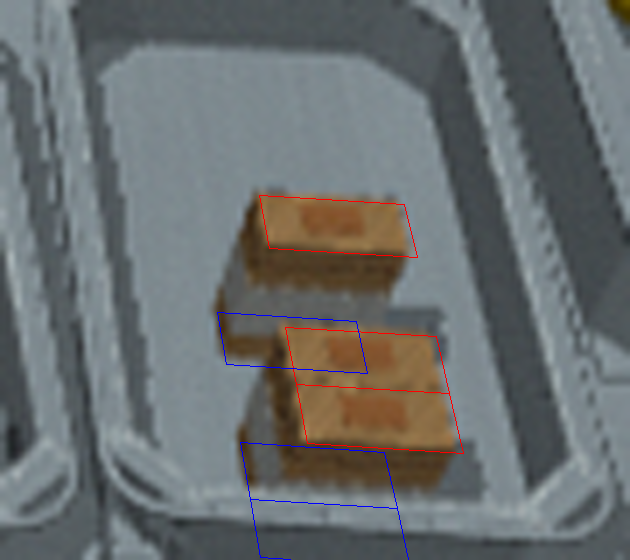

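The predicted pack tops (red) match in x to about 1 mm, and y is about 2.5 mm too far left, so I'm shifting the pan by −2 mm in y. Now I'll pick up the pack.

```bash
sed -i "s/'picks':(.5193,.3849/'picks':(.5193,.3829/" pp.py
python3 - <<'E'
from pp import *
import cv2
pick('pack',.022)
f=grab_frame('wrist');im=f['img'][:,:,::-1].copy()
# overlay expected pack in tool frame: width 48 along x, thick 24 along y, bottom at z=+.022, top at z=-.038
T=np.linalg.inv(f['T_tool_cam'])
for z in (.022,-.038):
    P=np.array([[.024,.012,z],[.024,-.012,z],[-.024,-.012,z],[-.024,.012,z]])@T[:3,:3].T+T[:3,3]
    p=np.c_[f['fx']*P[:,0]/P[:,2]+f['cx'],f['fy']*P[:,1]/P[:,2]+f['cy']]
    cv2.polylines(im,[p.astype(np.int32)],True,(0,0,255),1)
cv2.imwrite('pics/w4.png',cv2.resize(im[180:380,200:440],None,fx=3,fy=3,interpolation=cv2.INTER_CUBIC))
E
```

```text
above t=37.8 [ 0.6535 -0.2513  0.19  ] gap 1.000 F [ 0.6  1.2 -0.2]
grabbed t=39.1 [ 0.6542 -0.2529  0.0383] gap 0.562 F [-0.1  0.4  6.3]
lifted t=39.9 [ 0.6525 -0.252   0.1883] gap 0.556 F [-0.4 -0.3 -1. ]
```

View pics/w4.png

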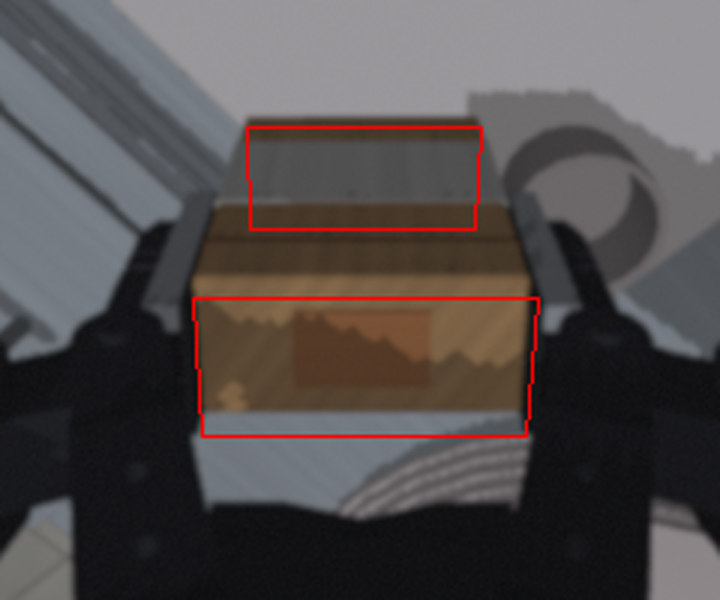

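The pack is held upright, offset about 2 mm toward −y of the tool (its top edge is at row 275 against 298 predicted). I'll correct for that when placing.

Run:
```python
from pp import *
import cv2
x,y,t=world('picks',.052,0)
a=choose([x,y,.19],[t+np.pi/2]); sg=np.sign(np.sin(a)); print('sg',sg)
put_lx=.052+.002*sg
x,y,t=world('picks',put_lx,0)
movep([x,y,.19],rv(a));st('over')
move_l([x,y,.105],velocity=.25)
f=grab_frame('wrist');cv2.imwrite('pics/w5.png',f['img'][:,:,::-1])
```

```text
sg 1.0
over t=42.2 [0.5738 0.3805 0.1899] gap 0.561 F [ 0.1  1.  -0.6]
```

View pics/w5.png

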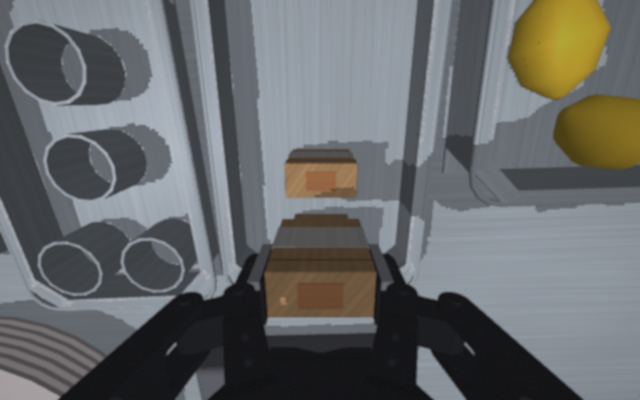

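The held pack lines up with the near fixed pack at (321,178). I'll check that fixed pack's position numerically, then lower in the same script if it agrees.

Run:
```python
from pp import *
import cv2
s=get_state();f=grab_frame('wrist')
Tt=np.eye(4);Tt[:3,:3]=Rot.from_rotvec(s['eef_rot']).as_matrix();Tt[:3,3]=s['position']
C=Tt@f['T_tool_cam']
def bk(px,z):
    d=C[:3,:3]@np.array([(px[0]-f['cx'])/f['fx'],(px[1]-f['cy'])/f['fy'],1]);o=C[:3,3];return o+d*(z-o[2])/d[2]
x0,y0,t=PAN['picks']
for px in ((321,163),(321,198)):
    p=bk(px,.063);print(np.round(p,4),'local x %.4f'%((p[0]-x0)*np.cos(t)+(p[1]-y0)*np.sin(t)))
zt=s['position'][2]+.0367
# held top: rows 271,317 ; near top edge of held
for px in ((321,271),(321,317)):
    p=bk(px,zt);print(np.round(p,4),'local x %.4f'%((p[0]-x0)*np.cos(t)+(p[1]-y0)*np.sin(t)))
```

```text
[0.531  0.3825 0.063 ] local x 0.0117
[0.555  0.3818 0.063 ] local x 0.0357
[0.5601 0.3814 0.1433] local x 0.0408
[0.5837 0.3806 0.1433] local x 0.0644
```

The near pack measures 11.7–35.7 mm (11–35 expected) and the held one 40.8–64.4 mm (centre 52.6, target 52). Lowering now.

Run:
```python
from pp import *
import cv2
x,y,t=world('picks',.054,0)
c=move_l([x,y,.045],velocity=.12,until_force=6);st('mid %s'%c)
if not c:
    c=move_l([x,y,.0255],velocity=.05,until_force=6);st('down %s'%c)
    if get_state()['position'][2]<.032:
        let_go();sleep(.2);move_l([x,y,.19],velocity=.2);st('up')
        q=get_state()['q'];movep([.30,.38,.23],get_state()['eef_rot']);sleep(.3)
for n in('wrist','top','scene'): cv2.imwrite(f'pics/{n}6.png',grab_frame(n)['img'][:,:,::-1])
st('end')
```

```text
mid False t=43.5 [0.5739 0.3816 0.0458] gap 0.556 F [ 0.1  0.2 -0.3]
down True t=43.9 [0.5735 0.3815 0.026 ] gap 0.554 F [-0.1  0.7  4.4]
up t=45.5 [0.5726 0.3809 0.1887] gap 1.003 F [-0.8 -0.3  0.1]
end t=47.0 [0.3003 0.3799 0.2298] gap 0.999 F [-0.2 -0.7 -0.3]
```

View pics/wrist6.png

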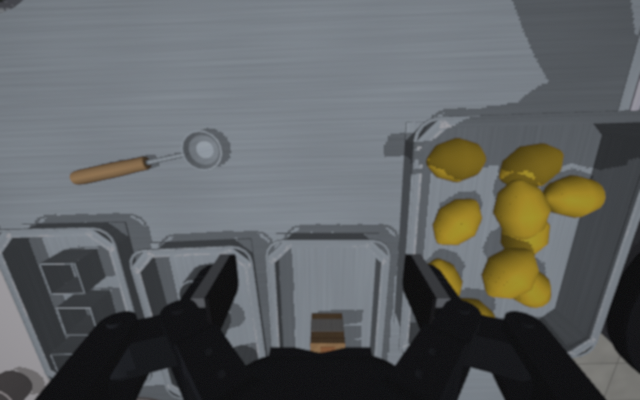

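View pics/scene6.png

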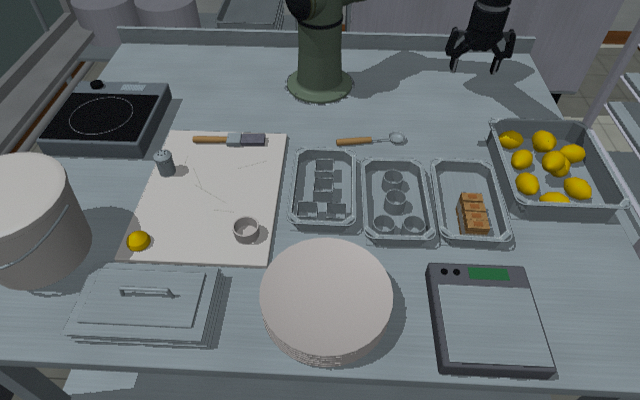

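View pics/top6.png

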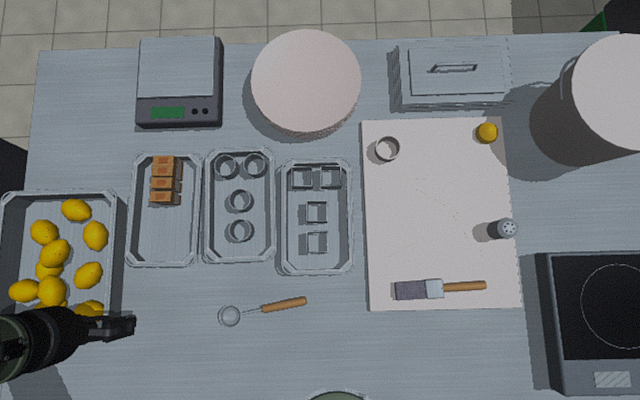

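The top view shows the pack seated in the row at (164,183), rings at (239,201) and (239,231), and squares at (315,212) and (315,242). The ramekin (386,149) and shaker (505,228) haven't moved, and the gripper is clear. Handing in.

```bash
python3 -c "
from cell import *
print(get_state()['clock']);print(sign_off())"
```

```text
47.0417
the job is handed in; nothing more can be done
None
```

The board is cleared and the job is handed in at 47 s of the allowed 141 s. Sign-off returns no verdict, so what follows rests on my own checks.

- **Rings and moulds:** both rings are in the ring pan and both squares in the square pan, each set down along the pan's centreline. Each touched down at the height expected for the pan floor. The last pictures show them upright and apart from each other and from the fixed pieces.
- **Pack:** it stands upright in the gap, in line with the other packs. Just before I lowered it, the wrist camera put its centre at x = 52.6 mm against the 52 mm target. It reached the floor with no earlier contact.
- **Shaker and ramekin:** they are at the same pixels as at the start. The gripper is open and clear of everything.
- **Disagreements:** the first fit of the picks pan was about 2–3 mm off in y, and the pack sat about 2 mm off-centre in the jaws. I corrected both before placing it. The networks also reported some false detections, such as a "ramekin" in a pan, which I threw out because the fit was poor.
- **Not re-measured:** I checked the final placements by eye in the pictures and did not fit them again numerically.

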